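# Push the sample slide to the reading notch and hold it there

### The job

Take the buffer bottle that blocks the rail away and stand it in the empty pocket of the white bottle rack with the other two. Then slide the blue sample carriage, which has a black knob to hold it by, along the rail to the reading head until its ball drops into the notch of the index bar, and finish while still holding it there at rest: a return spring pulls the carriage back as soon as it is let go. Do not run the carriage against a bottle, knock a bottle over, or disturb the beaker.

Things in the scene. Friction and masses are not known exactly. Their poses are not given: they have to be found in the camera images.
- rail: Slide bench, fixed: dark base plate 160 x 400 mm (local x by y), 8 mm thick, with a flat-topped aluminium rail 70 mm wide along local y, its top 24 mm above the work surface. Origin: centre of the underside. At the local +y (loading) end stands a grey spring drum, 60 mm wide, local y 0.164 to 0.198, top 59 mm above the surface. The carriage is pushed toward local -y.
- reader_head: Reading head, fixed across the rail near its -y end, how far along differs per run; axes as the rail's. Origin: underside, on the centre line, under the light beam. Two black towers 42 mm long (local y), up to 108 mm high, at local x +-65 to +-80 mm (heat sink to +92); barrels 25 mm thick reach in at height 72 mm to 20 mm from the centre line; open above.
- notch (a point): Middle of the only notch in the steel index bar, level with the bar's top, 24 mm above the work surface; axes as the rail's. It is level with the middle of the towers along the rail (local y = 0 of the reading head), 7.5 mm wide, right across the bar. The bar is part of the reading head: 10 mm wide, at local x = -53 mm, from 50 mm beyond the notch to 235 mm before it (local +y).
- carriage (a joint): Travel of the blue sample carriage, m: 0 = back at the loading end, where it rests at the start, growing as it moves along the rail's local -y, end stop at 0.24. The ball is in the notch between 0.185 and 0.22, where point plunger comes level with point notch along the rail. A return spring pulls it back with 7 N at 0 and 8.5 N at 0.2; friction about 1 N.
- plunger (a point): Foot of the carriage's spring-loaded ball on its side ear, local x = -53 mm, level with the tube's axis, 24 mm above the work surface; moves with the carriage, axes as the rail's. The ball rides on the index bar all the way. At the notch it first helps the push, then resists it, by 3 to 6 N within 4 mm of the middle: a clear click, but too weak to hold against the return spring.
- knob (a point): Grip point on the axis of the carriage's knob, 73 mm above the work surface: an upright black cylinder 20 mm thick, from 54 to 92 mm above the surface, on the rail's centre line, 65 mm behind (local +y of) the plunger. Carriage: 86 mm wide, plate top at 38 mm, from 22 mm ahead to 85 mm behind the plunger. The clamped red-capped sample tube, level with the plunger, is 26 mm thick, top at 107 mm.
- bottle_rack: White plastic rack, fixed, 168 x 62 mm (local x by y), 52 mm high, three open square pockets 44 mm wide in a row at local x = -53, 0 and +53 mm, pocket floors 24 mm above the work surface. Origin: centre of the underside. The +53 mm pocket is empty at the start.
- buffer_red: White buffer bottle with red cap: round, 38 mm in diameter, 86 mm high, shoulder at 74 mm, cap 27 mm in diameter, 60 to 130 g. Origin: centre of the underside, z up. One of the three buffer bottles (any) stands on the rail between carriage and reading head at the start, the other two in the rack.
- buffer_blue: White buffer bottle with blue cap, else as the red-capped one.
- buffer_yellow: White buffer bottle with yellow cap, else as the red-capped one.
- beaker: Clear empty beaker, 52 mm in diameter, 68 mm high, on the work surface beyond the rack; bystander. Origin: centre of the underside.
There are look-alikes about, which are no part of the job. What is shaped like the buffer_blue but purple is not meant.

How it is judged:
By the outcome, as a careful person would: the job done as asked, in the order asked, and still so for the second after the job is handed in, while the arm keeps its last pose, push and grip.
It also fails if it takes over 64 s, if anything falls off the work surface, if the arm or the gripper's body presses on something with over 40 N, if the wrist force passes 120 N, or if a joint passes its speed limit or range.

### The arm

A 6-joint arm with a two-finger parallel gripper is mounted at the origin on a cart in front of the work surface, level with it; the furniture and walls round the work are solid. World frame = base frame: x ahead of the robot, y to its left, z up, the work surface at z = 0. Lengths are in m, angles in rad, forces in N, time in s.
With the tool pointing down it reaches from about 0.35 to 0.975 m from the base axis. Payload 4.9 kg.
Tool frame: the origin (TCP) lies at the very end of the fingers, on their centre line; the grasp point (between the pads) lies ctrl.grip_point_offset behind it (ctrl.grip_point_offset is the distance from the TCP to the grasp point, in m); z points along the fingers, y is the line along which they close (so a half turn about z gives the same grasp; the last joint's range is limited). The gripper opens to 85 mm and grips with 20 to 120 N. Pads are 22 mm wide; open, the fingers measure 114 mm over their backs; the gripper's body (76 mm by 85 mm) begins 54 mm behind the grasp point. The pads swing forward as they close: fully open they stand 13 mm farther back than shut.
Start: joints at [-1.357, 0.053, 1.613, -0, 1.476, -0.119], TCP at [0.204, -0.591, 0.231] pointing down, gripper open.
Joint ranges: [-3.01, 3.01], [-1.01, 2.22], [0.06, 2.58], [-1.02, 4.17], [0.09, 2.62], [-3.14, 3.14]. Speed limits (rad/s): [2.57, 2.57, 3.14, 3.14, 3.14, 3.14].

### API

Orientations are given as a rotation vector (axis times angle).
In Python, from station import ctrl gives the robot as it stands. The module is installed in compiled form; this text tells all that it offers.
- The arm moves only by the tool drive_tool, never from a script. Its argument "steps" is a list of rows, each an object with "translation": the shift along the tool's x, y, z normalised to -1 to 1, where 1 is 4 cm, a list of three; "angular": the turn, a rotation vector about the tool's x, y, z normalised to -1 to 1, where 1 is 8 degrees, a list of three; "gripper": the opening, from 0 (shut) to 1 (fully open). In form: [{"translation": [dx, dy, dz], "angular": [wx, wy, wz], "gripper": gripper}, ...]. A call has 1 to 8 rows; each row shifts and turns the commanded pose from where the row before left it, along the tool's axes as they then stand; what a row does not reach is not made up. A row lasts 1/8 s, in which the tool goes at most 62.5 mm and 10.7 degrees, less where a joint would pass 70% of its speed; a pose out of reach is approached as far as the arm can. A call with a number of a shift or a turn outside -1 to 1 is refused whole. A call with a gripper value outside its range is refused whole. The fingers move at their own pace and stop on an object; "force" is the grip in N (left out, the last holds). Time passes only in rows, so rows that do not move let the fingers close. It gives the time, the measured TCP pose, the force, the opening and the grip force at its end, in the units of the state.
- ctrl.get_obs(): the state, without advancing time (a new reading comes with each control period).
- ctrl.get_image(name): name is "side" or "top" or "wrist"; returns a dict with "color" (420x560x3 uint8, red, green, blue), "depth" (420x560 float32, m along the optical axis (not along the pixel's ray), 0 where there is no reading), "fx", "fy", "cx", "cy" (pixels), "k1" (the pictures are not rectified: a ray, as slopes to the right and down, at radius r is drawn at 1 + k1 r^2 times it, then the intrinsics apply), "R" (3x3) and "t" (3): a world point X has camera coordinates R X + t. Camera axes: x right, y down, z forward; pixel columns grow to the right and rows downward; lengths in m; the calibration is good to about 2 mm. A picture is of the moment at which its call begins.
- ctrl.finish_job(): hands the job in; it is judged then, once.
The state is a dict: "t": time; "q": joint angles; "dq": joint speeds; "effort": joint torques, N m; "tool_pos": TCP position; "tool_rot": TCP orientation; "contact_force": force on the tool from outside, world axes, zero at the start; "wrist_torque": the same for the moment, N m; "opening": finger opening in m; "grip_force": force on a finger pad.
Only numpy, scipy, OpenCV 4.12 (cv2) and the standard library are available. Lean on these libraries where they do the work, as an engineer would, in place of code of your own. Each camera call takes 0.05 s, during which the arm holds its last target. There are 200 camera calls.

## Working session

There is one attempt and no reset: what is moved stays moved. The work goes in short steps, Python scripts to look and compute and a tool call to move; the robot and the scene stay as the last step left them, time stands still between calls to the robot, and variables do not carry over. Pictures are saved under pics/ and viewed, at most 10 in all, crops included, and the job is handed in when it is done.

Besides the shell and the picture viewer there is one more tool, called after "Call:" as a command line: name --argument value ..., lists and objects as JSON in quotes. drive_tool: Moves the arm, as the interface text tells. Its arguments: {"type":"object","properties":{"steps":{"type":"array"},"force":{"type":"number"}},"required":["steps"]}

```bash
mkdir -p pics
cat > h.py <<'E'
import numpy as np, cv2
from station import ctrl
def ray(im,u,v):
    K=np.array([[im['fx'],0,im['cx']],[0,im['fy'],im['cy']],[0,0,1.]])
    xd=np.array([(u-im['cx'])/im['fx'],(v-im['cy'])/im['fy']]); x=xd.copy()
    for _ in range(20): x=xd/(1+im['k1']*(x@x))
    R=np.array(im['R']);t=np.array(im['t'])
    return -R.T@t, R.T@np.array([x[0],x[1],1.])
def plane(im,u,v,z):
    o,d=ray(im,u,v); return o+d*(z-o[2])/d[2]
def dep(im,u,v):
    o,d=ray(im,u,v); return o+d*float(im['depth'][int(round(v)),int(round(u))])
def two(a,pa,b,pb):
    o1,d1=ray(a,*pa);o2,d2=ray(b,*pb)
    s=np.linalg.lstsq(np.stack([d1,-d2],1),o2-o1,rcond=None)[0]
    p,q=o1+s[0]*d1,o2+s[1]*d2
    return (p+q)/2,np.linalg.norm(p-q)
def cloud(im):
    h,w=im['depth'].shape
    u,v=np.meshgrid(np.arange(w),np.arange(h))
    x=np.stack([(u-im['cx'])/im['fx'],(v-im['cy'])/im['fy']],-1);xd=x.copy()
    for _ in range(20): x=xd/(1+im['k1']*(x**2).sum(-1,keepdims=True))
    c=np.concatenate([x,np.ones((h,w,1))],-1)*im['depth'][...,None]
    return (c-np.array(im['t']))@np.array(im['R'])
E
python3 - <<'E'
from h import *
import pickle
o=ctrl.get_obs();print(o,ctrl.grip_point_offset)
for n in ['top','side']:
    im=ctrl.get_image(n);pickle.dump(im,open(n+'.pkl','wb'))
    cv2.imwrite(f'pics/{n}0.png',im['color'][:,:,::-1])
    print(n,im['fx'],im['k1'],-np.array(im['R']).T@im['t'],np.array(im['R']).round(2))
E
```

```text
{'t': 0.0, 'q': array([-1.35699782e+00,  5.33809355e-02,  1.61432497e+00, -4.09033338e-06,
        1.47599244e+00, -1.19003339e-01]), 'dq': array([ 0.00268981,  0.00051505, -0.00128036, -0.00091217,  0.00144172,
        0.00078725]), 'effort': array([ 1.57390873e-04, -3.93684912e+01, -3.70175242e+01, -8.83266648e-05,
        7.11389715e-03,  6.76430176e-06]), 'tool_pos': array([ 0.20404449, -0.59008303,  0.23002959]), 'tool_rot': array([-3.09612452e+00, -5.20007022e-01,  1.62993970e-04]), 'contact_force': array([-0.20586735, -0.45707963, -0.05244539]), 'wrist_torque': array([ 0.02802882, -0.03747594, -0.0033417 ]), 'grip_force': 0.0, 'opening': 0.08547132462855259} 0.0187
top 527.384246897226 -0.15227241390663818 [ 0.45094343 -0.05933857  1.27122653] [[-0.03 -1.   -0.02]
 [-1.    0.03 -0.06]
 [ 0.06  0.02 -1.  ]]
side 393.45191060834003 0.033861135817897105 [ 0.44962706 -0.7314312   0.6976264 ] [[ 0.99 -0.1   0.02]
 [-0.05 -0.66 -0.75]
 [ 0.09  0.75 -0.66]]
```

View pics/top0.png

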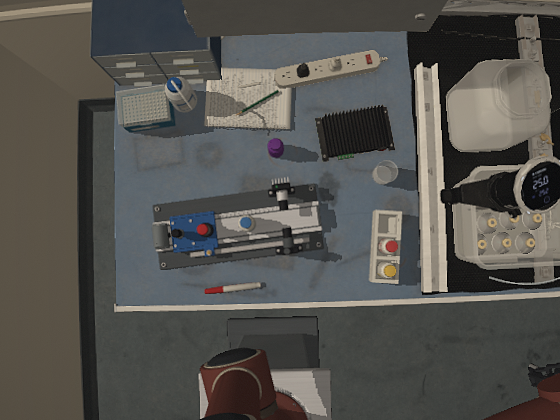

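View pics/side0.png

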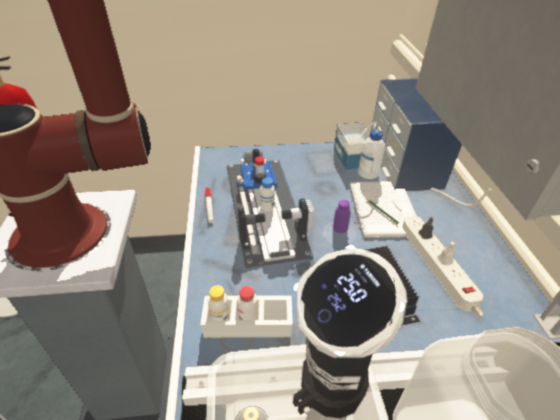

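The top view shows the drum at (160,237), the knob at (178,233) and the red tube cap at (203,229). The blue-capped bottle stands on the rail at (247,223), and the reading-head towers are at (281,190) and (288,240). The rack is at (386,247), with its empty pocket at (388,223), and the beaker is at (385,173). The blue-capped candidates are:
- **(247,223):** white with a blue cap and standing on the rail, so this is the one meant.
- **(275,148):** purple, a look-alike.
- **(180,93):** a squeeze bottle, not meant.

The side view agrees, with the bottle at about (267,190) and the rack at (247,310).

Run:
```python
from h import *
import pickle
T=pickle.load(open('top.pkl','rb'));S=pickle.load(open('side.pkl','rb'))
c=T['color'][150:290,130:420,::-1]; s=S['color'][140:350,190:330,::-1]
a=cv2.resize(c,(800,386),interpolation=cv2.INTER_CUBIC)
cv2.imwrite('pics/crop1.png',a)
cv2.imwrite('pics/crop2.png',cv2.resize(s,(400,600),interpolation=cv2.INTER_CUBIC))
hsv={k:cv2.cvtColor(i['color'],cv2.COLOR_RGB2HSV) for k,i in (('T',T),('S',S))}
def blobs(k,lo,hi,box):
    m=cv2.inRange(hsv[k],lo,hi);b=np.zeros_like(m);u0,v0,u1,v1=box;b[v0:v1,u0:u1]=m[v0:v1,u0:u1]
    n,_,st,ce=cv2.connectedComponentsWithStats(b)
    return [(ce[i].round(1),st[i].tolist()) for i in range(1,n) if st[i,4]>15]
im={'T':T,'S':S}
C=cloud(T)
for nm,k,lo,hi,box in [('blueT','T',(100,90,60),(120,255,255),(150,190,300,270)),('redT','T',(0,130,80),(8,255,255),(150,190,420,290)),('yelT','T',(20,130,80),(35,255,255),(350,190,420,290)),
  ('blueS','S',(100,90,60),(120,255,255),(235,150,300,220)),('redS','S',(0,130,80),(8,255,255),(230,140,300,310)),('yelS','S',(20,130,80),(35,255,255),(190,270,260,320))]:
    for ce,st in blobs(k,lo,hi,box): print(nm,ce,st,dep(im[k],*ce).round(4))
# rack top
m=(C[...,2]>.045)&(C[...,2]<.06);m[:,:360]=0;m[:,410:]=0;m[:205]=0;m[290:]=0
print('rack',cv2.minAreaRect(C[m][:,:2].astype(np.float32)),m.sum())
for u,v in [(388,223),(178,233),(203,229),(247,223),(385,173),(160,237),(300,222),(215,228)]: print((u,v),dep(T,u,v).round(4))
```

```text
blueT [193.6 232.3] [169, 211, 49, 46, 1339] [0.4877 0.1535 0.0361]
blueT [245.4 222.2] [240, 217, 11, 11, 89] [0.5047 0.0253 0.1072]
redT [202.2 229. ] [197, 224, 11, 11, 86] [0.4925 0.1221 0.105 ]
redT [391.4 246. ] [386, 241, 12, 11, 106] [ 0.4425 -0.2956  0.1104]
redT [215.5 288.1] [205, 286, 18, 4, 43] [0.3533 0.1084 0.0089]
yelT [389.7 270.5] [384, 265, 12, 12, 109] [ 0.3887 -0.2897  0.1112]
blueS [257.2 176.2] [239, 161, 38, 30, 552] [0.4867 0.1164 0.0567]
redS [258.6 160. ] [255, 156, 9, 9, 61] [0.4917 0.1203 0.1065]
redS [246.1 293.3] [240, 287, 13, 14, 144] [ 0.4432 -0.3025  0.113 ]
yelS [216.2 293.6] [210, 287, 13, 14, 151] [ 0.39   -0.2972  0.1115]
rack ((0.44095945358276367, -0.29619163274765015), (0.0626135766506195, 0.1676761955022812), 85.0853271484375) 935
(388, 223) [ 0.4966 -0.3067  0.0257]
(178, 233) [0.4855 0.1799 0.0897]
(203, 229) [0.4923 0.1198 0.1084]
(247, 223) [0.5026 0.0214 0.1115]
(385, 173) [ 0.6194 -0.3095  0.0007]
(160, 237) [0.4783 0.2291 0.0575]
(300, 222) [ 0.5052 -0.098   0.0243]
(215, 228) [0.4964 0.1026 0.0353]
```

View pics/crop1.png

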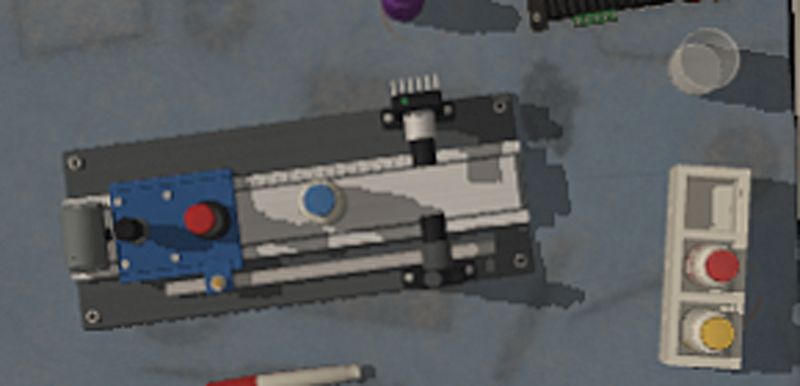

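View pics/crop2.png

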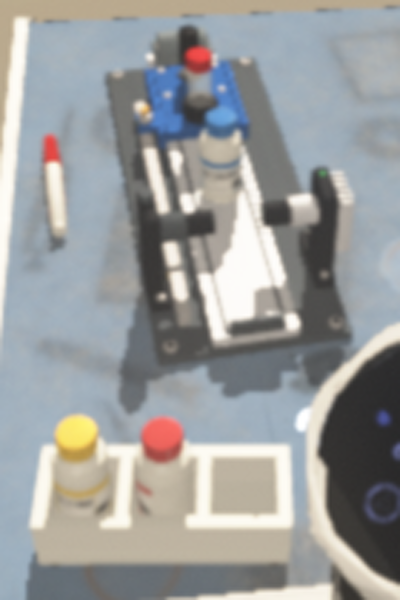

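The crops confirm it. The white bottle with the blue cap stands on the rail between carriage and head (crop1 at 320,200; crop2 at 222,150). The empty pocket is at crop1 (712,205). Next I measure the geometry.

Run:
```python
from h import *
import pickle
T=pickle.load(open('top.pkl','rb'));S=pickle.load(open('side.pkl','rb'))
for n,a,b in [('bluecap',(245.4,222.2),(190+222/2.857,140+122/2.857)),('tubecap',(202.2,229),(258.6,160)),('redcap',(391.4,246),(246.1,293.3)),
 ('pocket far corner',(130+748/2.759,150+167/2.757),(190+291/2.857,140+447/2.857)),('pocket hole UR',(130+733/2.759,150+177/2.757),(190+276/2.857,140+458/2.857))]:
    p,e=two(T,a,S,b);print(n,p.round(4),round(e,4))
sc=[plane(T,130+u/2.759,150+v/2.757,.008) for u,v in [(74,161),(500,106),(92,316),(520,260)]]
for s in sc: print('screw',s.round(4))
d=(sc[1]-sc[0])+(sc[3]-sc[2]);d=d[:2]/np.linalg.norm(d[:2]);c=np.mean(sc,0)[:2];print('rail dir(-y)',d,'ang',np.degrees(np.arctan2(d[1],d[0])),'centre',c)
n=np.array([-d[1],d[0]])
for nm,im in (('T',T),('S',S)):
    P=cloud(im)[im['depth']>0];s=(P[:,:2]-c)@d;w=(P[:,:2]-c)@n
    def rep(k,m): print(nm,k,m.sum(),'s',s[m].min().round(4),s[m].max().round(4),s[m].mean().round(4),'w',w[m].min().round(4),w[m].max().round(4),w[m].mean().round(4),'z',np.median(P[m,2]).round(4)) if m.sum() else print(k,0)
    z=P[:,2];I=abs(s)<.25
    rep('tower+',I&(z>.085)&(z<.115)&(s>.03)&(w>.05)&(w<.1))
    rep('tower-',I&(z>.085)&(z<.115)&(s>.03)&(w<-.05)&(w>-.1))
    rep('barrel',I&(z>.076)&(z<.095)&(s>.03)&(abs(w)>.022)&(abs(w)<.05))
    rep('knob',I&(z>.08)&(z<.097)&(s<-.09)&(abs(w)<.03))
    rep('tube',I&(z>.1)&(z<.112)&(s<-.04)&(s>-.12)&(abs(w)<.03))
    rep('bottle',I&(z>.103)&(z<.117)&(s>-.04)&(s<.05)&(abs(w)<.03))
    rep('drum',I&(z>.05)&(z<.065)&(s<-.155)&(abs(w)<.04))
    rep('plate',I&(z>.034)&(z<.042)&(s<-.03)&(abs(w)<.05))
    rep('rail',I&(z>.02)&(z<.028)&(abs(w)<.06)&(s>.05))
```

```text
bluecap [0.5064 0.0254 0.1041] 0.0031
tubecap [0.4921 0.1221 0.1052] 0.0007
redcap [ 0.4428 -0.2966  0.105 ] 0.0007
pocket far corner [ 0.5216 -0.3192  0.1166] 0.0037
pocket hole UR [ 0.5145 -0.3112  0.095 ] 0.0024
screw [0.5491 0.2476 0.008 ]
screw [ 0.5859 -0.1281  0.008 ]
screw [0.4124 0.2341 0.008 ]
screw [ 0.4513 -0.1411  0.008 ]
rail dir(-y) [ 0.100252   -0.99496208] ang -84.24631804865889 centre [0.49966687 0.05313384]
T tower+ 168 s 0.0944 0.1352 0.1147 w 0.0539 0.0911 0.0731 z 0.0976
T tower- 132 s 0.0953 0.1364 0.1158 w -0.0781 -0.0512 -0.0697 z 0.1002
T barrel 210 s 0.1036 0.1273 0.1153 w -0.0498 0.0498 -0.0003 z 0.0808
T knob 67 s -0.1438 -0.1246 -0.1338 w -0.0077 0.011 0.0011 z 0.0903
T tube 97 s -0.0812 -0.0577 -0.0691 w -0.0099 0.0135 0.0014 z 0.1059
T bottle 110 s 0.0153 0.0389 0.027 w -0.0108 0.0142 0.0016 z 0.1094
T drum 265 s -0.1971 -0.1645 -0.1802 w -0.0257 0.0261 0.0006 z 0.0561
T plate 1228 s -0.1999 -0.0487 -0.1046 w -0.0493 0.0421 -0.002 z 0.0379
T rail 1604 s 0.05 0.1987 0.1213 w -0.0599 0.0347 -0.0045 z 0.0238
S tower+ 195 s 0.0943 0.1378 0.1198 w 0.0505 0.0944 0.077 z 0.0937
S tower- 138 s 0.1004 0.139 0.123 w -0.0775 -0.0508 -0.0688 z 0.1004
S barrel 172 s 0.1059 0.1285 0.1202 w -0.05 0.05 -0.0012 z 0.0822
S knob 46 s -0.1434 -0.1254 -0.1314 w -0.0073 0.0112 0.0014 z 0.0905
S tube 64 s -0.0817 -0.0564 -0.0666 w -0.01 0.0136 0.0016 z 0.1072
S bottle 78 s 0.0167 0.042 0.0312 w -0.0084 0.0161 0.0036 z 0.1109
S drum 68 s -0.1924 -0.1655 -0.1748 w -0.0228 0.0263 -0.0045 z 0.0569
S plate 470 s -0.1768 -0.045 -0.1001 w -0.0493 0.0446 -0.0053 z 0.0394
S rail 1249 s 0.0502 0.2012 0.1316 w -0.0554 0.0378 -0.0019 z 0.0254
```

Everything matches the given sizes. The head is at s=0.1155 and the plunger at s=-0.069, so the travel is about 0.185. The bottle top is at 0.110 in both views. I plan the first move.

```bash
cat >> h.py <<'E'
from scipy.spatial.transform import Rotation as Ro
def plan(pos,yaw,o=None):
    """yaw = world angle (deg) of tool y. prints tool wz units (8deg) and shift units (4cm) in frame AFTER the turn, and before"""
    o=o or ctrl.get_obs();R=Ro.from_rotvec(o['tool_rot']).as_matrix()
    tz=np.array([0,0,-1.]);ty=np.array([np.cos(np.radians(yaw)),np.sin(np.radians(yaw)),0]);G=np.stack([np.cross(ty,tz),ty,tz],1)
    d=np.array(pos)-o['tool_pos']
    print('t',o['t'],'pos',o['tool_pos'].round(4),'turn units',(Ro.from_matrix(R.T@G).as_rotvec(degrees=True)/8).round(2),'| before',(R.T@d/.04).round(2),'| after',(G.T@d/.04).round(2),'F',o['contact_force'].round(1),'open',round(o['opening'],4),'grip',round(o['grip_force'],1))
E
python3 -c "
from h import *
plan((.5044,.026,.20),-84.2)"
```

```text
t 0.1 pos [ 0.204  -0.5902  0.2302] turn units [-0.01  0.    1.66] | before [ 12.13 -12.1    0.78] | after [  9.03 -14.57   0.75] F [0.5 0.1 0.1] open 0.0853 grip 0.0
```

Call:
drive_tool --steps '[{"translation": [0, 0, 0], "angular": [0, 0, 0.83], "gripper": 1}, {"translation": [0, 0, 0], "angular": [0, 0, 0.83], "gripper": 1}, {"translation": [0.56, -0.9, 0], "angular": [0, 0, 0], "gripper": 1}, {"translation": [0.56, -0.9, 0], "angular": [0, 0, 0], "gripper": 1}, {"translation": [0.56, -0.9, 0], "angular": [0, 0, 0], "gripper": 1}, {"translation": [0.56, -0.9, 0], "angular": [0, 0, 0], "gripper": 1}, {"translation": [0.56, -0.9, 0], "angular": [0, 0, 0], "gripper": 1}, {"translation": [0.56, -0.9, 0], "angular": [0, 0, 0], "gripper": 1}]'

```text
t: 1.1
tool_pos: [0.3164, -0.3607, 0.2308]
tool_rot: [-3.137, -0.158, 0.0]
contact_force: [0.2, -0.7, -0.1]
opening: 0.0852
grip_force: 0.0
```

Call:
drive_tool --steps '[{"translation": [0.56, -0.9, 0], "angular": [0, 0, 0], "gripper": 1}, {"translation": [0.56, -0.9, 0], "angular": [0, 0, 0], "gripper": 1}, {"translation": [0.56, -0.9, 0], "angular": [0, 0, 0], "gripper": 1}, {"translation": [0.56, -0.9, 0], "angular": [0, 0, 0], "gripper": 1}, {"translation": [0.56, -0.9, 0], "angular": [0, 0, 0], "gripper": 1}, {"translation": [0.56, -0.9, 0], "angular": [0, 0, 0], "gripper": 1}, {"translation": [0.56, -0.9, 0], "angular": [0, 0, 0], "gripper": 1}, {"translation": [0.56, -0.9, 0], "angular": [0, 0, 0], "gripper": 1}]'

```text
t: 2.1
tool_pos: [0.4655, -0.0562, 0.2309]
tool_rot: [-3.138, -0.159, 0.001]
contact_force: [0.8, -0.2, 1.1]
opening: 0.0855
grip_force: 0.0
```

```bash
python3 -c "
from h import *
plan((.5044,.026,.14),-84.2)"
```

```text
t 2.1 pos [ 0.4655 -0.0562  0.2309] turn units [-0.  0. -0.] | before [ 1.18 -1.95  2.27] | after [ 1.17 -1.95  2.27] F [ 0.8 -0.2  1.1] open 0.0855 grip 0.0
```

Call:
drive_tool --steps '[{"translation": [0.39, -0.65, 0], "angular": [0, 0, 0], "gripper": 1}, {"translation": [0.39, -0.65, 0], "angular": [0, 0, 0], "gripper": 1}, {"translation": [0.39, -0.65, 0.3], "angular": [0, 0, 0], "gripper": 1}, {"translation": [0, 0, 0], "angular": [0, 0, 0], "gripper": 1}]'

```text
t: 2.6
tool_pos: [0.5034, 0.0261, 0.2176]
tool_rot: [-3.137, -0.163, 0.005]
contact_force: [-1.2, -0.5, -0.6]
opening: 0.085
grip_force: 0.0
```

Run:
```python
from h import *
im=ctrl.get_image('wrist');cv2.imwrite('pics/w1.png',im['color'][:,:,::-1])
h=cv2.cvtColor(im['color'],cv2.COLOR_RGB2HSV);m=cv2.inRange(h,(100,90,60),(120,255,255))
C=cloud(im);v=im['depth']>0
k=v&(m>0)&(C[...,2]>.1)&(C[...,2]<.12)
print(k.sum(),C[k].mean(0),C[k].min(0),C[k].max(0))
k=v&(C[...,2]>.103)&(C[...,2]<.118)&(abs(C[...,1]-.026)<.03)&(abs(C[...,0]-.504)<.03)
print(k.sum(),C[k].min(0),C[k].max(0))
plan((.5044,.026,.14),-84.2)
```

```text
777 [0.50835708 0.02650081 0.10924483] [0.49489338 0.01447342 0.10014437] [0.51994698 0.03835444 0.11177965]
811 [0.49391174 0.01341093 0.10305308] [0.51994698 0.03974767 0.11177965]
t 2.65 pos [0.5035 0.0251 0.2183] turn units [0.   0.02 0.01] | before [ 0.03 -0.02  1.96] | after [ 0.03 -0.02  1.96] F [ 0.5 -0.6  0.3] open 0.0853 grip 0.0
```

View pics/w1.png

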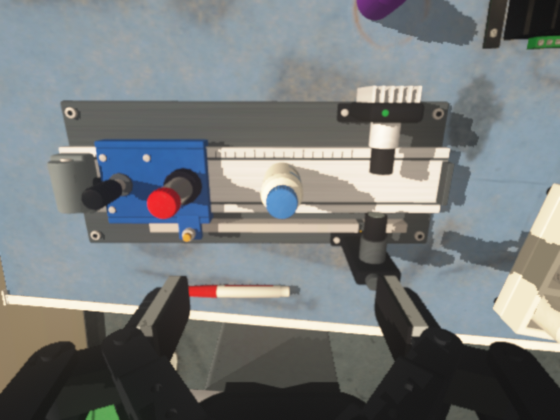

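The wrist view shows the blue cap at (282,200), centred between the open fingers, about 3 mm from the first estimate and at the same height of 0.110. I descend and grip with the fingers closing along the rail.

Call:
drive_tool --steps '[{"translation": [0.05, -0.02, 0.8], "angular": [0, 0, 0], "gripper": 1}, {"translation": [0, 0, 0.8], "angular": [0, 0, 0], "gripper": 1}, {"translation": [0, 0, 0.8], "angular": [0, 0, 0], "gripper": 1}, {"translation": [0, 0, 0.8], "angular": [0, 0, 0], "gripper": 1}, {"translation": [0, 0, 0.5], "angular": [0, 0, 0], "gripper": 1}, {"translation": [0, 0, 0.35], "angular": [0, 0, 0], "gripper": 1}, {"translation": [0, 0, 0], "angular": [0, 0, 0], "gripper": 0.6}, {"translation": [0, 0, 0], "angular": [0, 0, 0], "gripper": 0.4}]' --force 35

```text
t: 3.65
tool_pos: [0.5067, 0.0254, 0.0584]
tool_rot: [3.137, 0.158, 0.003]
contact_force: [-0.2, 0.5, -0.3]
opening: 0.0515
grip_force: 0.0
```

Call:
drive_tool --steps '[{"translation": [0, 0, 0], "angular": [0, 0, 0], "gripper": 0.2}, {"translation": [0, 0, 0], "angular": [0, 0, 0], "gripper": 0.2}, {"translation": [0, 0, 0], "angular": [0, 0, 0], "gripper": 0.2}, {"translation": [0, 0, 0], "angular": [0, 0, 0], "gripper": 0.2}]'

```text
t: 4.15
tool_pos: [0.507, 0.0256, 0.0586]
tool_rot: [3.137, 0.159, 0.003]
contact_force: [-0.7, 0.1, 6.0]
opening: 0.0373
grip_force: 35.6
```

Call:
drive_tool --steps '[{"translation": [0, 0, -0.4], "angular": [0, 0, 0], "gripper": 0.2}, {"translation": [0, 0, -0.7], "angular": [0, 0, 0], "gripper": 0.2}, {"translation": [0, 0, -0.8], "angular": [0, 0, 0], "gripper": 0.2}, {"translation": [0, 0, -0.8], "angular": [0, 0, 0], "gripper": 0.2}, {"translation": [0, 0, -0.5], "angular": [0, 0, 0.7], "gripper": 0.2}, {"translation": [0, 0, 0], "angular": [0, 0, 0.65], "gripper": 0.2}]'

```text
t: 4.9
tool_pos: [0.5071, 0.0257, 0.1884]
tool_rot: [3.138, -0.142, 0.007]
contact_force: [0.0, 0.1, -1.7]
opening: 0.0371
grip_force: 35.4
```

Run:
```python
from h import *
plan((.4938,-.3006,.19),-95)
for n in ['top','side']:
    im=ctrl.get_image(n);C=cloud(im)
    m=(im['depth']>0)&(C[...,2]>.044)&(C[...,2]<.06)&(C[...,0]<.55)&(C[...,0]>.33)&(abs(C[...,1]+.3)<.06)
    P=C[m][:,:2].astype(np.float32);(r)=cv2.minAreaRect(P);print(n,r,np.median(C[m][:,2]))
    # pocket floor
    m=(im['depth']>0)&(abs(C[...,2]-.024)<.005)&(C[...,0]<.53)&(C[...,0]>.465)&(abs(C[...,1]+.3)<.03)
    if m.sum(): print('floor',m.sum(),C[m].min(0),C[m].max(0),np.median(C[m][:,2]))
```

```text
t 4.9 pos [0.5071 0.0257 0.1884] turn units [-0.   -0.03 -0.02] | before [ 0.4   8.15 -0.04] | after [ 0.38  8.15 -0.04] F [ 0.   0.1 -1.7] open 0.0371 grip 35.4
top ((0.44109582901000977, -0.2960990369319916), (0.062571682035923, 0.1676754206418991), 85.20343017578125) 0.051834766723010156
floor 284 [ 0.47250772 -0.32428308  0.01907447] [ 0.52174623 -0.27016709  0.02896984] 0.023839593991427932
side ((0.4426514804363251, -0.29638785123825073), (0.06469915807247162, 0.16958200931549072), 84.81211853027344) 0.05250497079252022
floor 338 [ 0.46503271 -0.32990626  0.01915703] [ 0.5200186  -0.2753514   0.02897759] 0.0255317562350153
```

Both views agree on the rack: centre (0.442,-0.296) and top at 0.052. That puts the pocket at (0.4945,-0.3007).

Call:
drive_tool --steps '[{"translation": [0.05, 0.6, 0], "angular": [0, 0, 0], "gripper": 0.2}, {"translation": [0.05, 0.9, 0], "angular": [0, 0, 0], "gripper": 0.2}, {"translation": [0.05, 1, 0], "angular": [0, 0, 0], "gripper": 0.2}, {"translation": [0.05, 1, 0], "angular": [0, 0, 0], "gripper": 0.2}, {"translation": [0.05, 1, 0], "angular": [0, 0, 0], "gripper": 0.2}, {"translation": [0.05, 1, 0], "angular": [0, 0, 0], "gripper": 0.2}, {"translation": [0.05, 1, 0], "angular": [0, 0, 0], "gripper": 0.2}, {"translation": [0.01, 0.8, 0], "angular": [0, 0, 0], "gripper": 0.2}]'

```text
t: 6.0
tool_pos: [0.4942, -0.2677, 0.1849]
tool_rot: [-3.138, 0.136, 0.002]
contact_force: [0.2, 0.4, -1.2]
opening: 0.037
grip_force: 35.4
```

Call:
drive_tool --steps '[{"translation": [0, 0.6, 0], "angular": [0, 0, 0], "gripper": 0.2}, {"translation": [0, 0.25, 0.5], "angular": [0, 0, 0], "gripper": 0.2}, {"translation": [0, 0, 0.5], "angular": [0, 0, 0], "gripper": 0.2}, {"translation": [0, 0, 0.3], "angular": [0, 0, 0], "gripper": 0.2}, {"translation": [0, 0, 0], "angular": [0, 0, 0], "gripper": 0.2}]'

```text
t: 6.62
tool_pos: [0.4909, -0.2986, 0.1309]
tool_rot: [-3.136, 0.135, 0.005]
contact_force: [0.4, -0.1, -0.4]
opening: 0.0375
grip_force: 35.4
```

Run:
```python
from h import *
plan((.4945,-.3007,.0605),-95)
im=ctrl.get_image('wrist');cv2.imwrite('pics/w2.png',im['color'][:,:,::-1])
C=cloud(im);d=im['depth']>0
m=d&(C[...,2]>.044)&(C[...,2]<.06)&(C[...,0]<.55)&(C[...,0]>.33)&(abs(C[...,1]+.3)<.06)
print('rack w',cv2.minAreaRect(C[m][:,:2].astype(np.float32)),m.sum(),np.median(C[m][:,2]))
s=ctrl.get_image('side');cv2.imwrite('pics/s2.png',cv2.resize(s['color'][200:350,180:330,::-1],(600,600),interpolation=cv2.INTER_CUBIC))
```

```text
t 6.625 pos [ 0.4909 -0.2986  0.1309] turn units [-0.02  0.02  0.01] | before [0.1  0.05 1.76] | after [0.09 0.04 1.76] F [ 0.4 -0.1 -0.4] open 0.0375 grip 35.4
rack w ((0.44316768646240234, -0.2953045666217804), (0.06221001595258713, 0.168966144323349), 84.71471405029297) 3262 0.051545483699357415
```

View pics/w2.png

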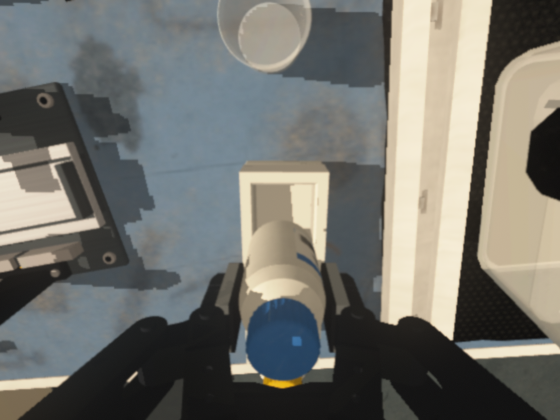

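View pics/s2.png

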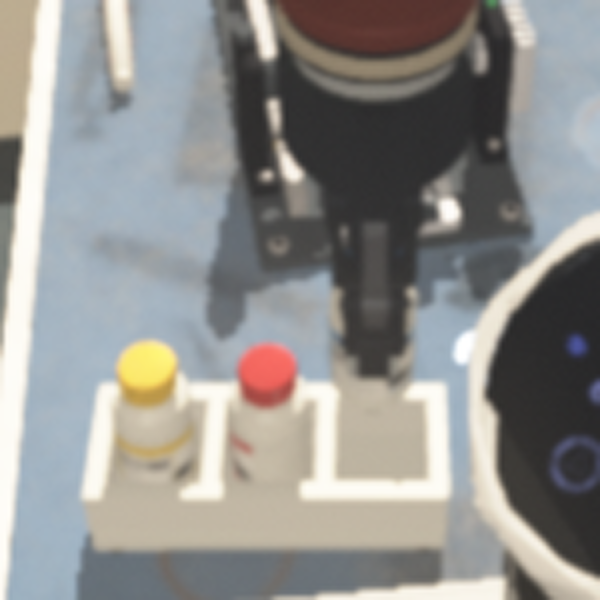

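The wrist view (282,200) shows the bottle over the pocket, with the jaws across the rack and the neighbours clear. Each camera's own bottle and rack readings put the TCP target at x=0.496, y=-0.3004. The side view confirms the pocket is empty. I lower the bottle gently.

Call:
drive_tool --steps '[{"translation": [0.13, 0.04, 0.4], "angular": [0, 0, 0], "gripper": 0.2}, {"translation": [0, 0, 0.4], "angular": [0, 0, 0], "gripper": 0.2}, {"translation": [0, 0, 0], "angular": [0, 0, 0], "gripper": 0.2}]'

```text
t: 7.1
tool_pos: [0.4955, -0.3013, 0.0986]
tool_rot: [-3.136, 0.137, 0.006]
contact_force: [-0.4, -0.8, -0.8]
opening: 0.037
grip_force: 35.4
```

```bash
python3 -c "
from h import *
plan((.496,-.3004,.0605),-95)"
```

```text
t 7.1 pos [ 0.4955 -0.3013  0.0986] turn units [-0.02  0.03 -0.  ] | before [ 0.01 -0.02  0.95] | after [ 0.01 -0.02  0.95] F [-0.4 -0.8 -0.8] open 0.037 grip 35.4
```

Call:
drive_tool --steps '[{"translation": [0, -0.02, 0.3], "angular": [0, 0, 0], "gripper": 0.2}, {"translation": [0, 0, 0.2], "angular": [0, 0, 0], "gripper": 0.2}, {"translation": [0, 0, 0.15], "angular": [0, 0, 0], "gripper": 0.2}]'

```text
t: 7.48
tool_pos: [0.4967, -0.3015, 0.0746]
tool_rot: [-3.138, 0.137, 0.001]
contact_force: [0.2, 0.1, -0.2]
opening: 0.0374
grip_force: 35.4
```

Call:
drive_tool --steps '[{"translation": [0, 0, 0.15], "angular": [0, 0, 0], "gripper": 0.2}, {"translation": [0, 0, 0.12], "angular": [0, 0, 0], "gripper": 0.2}, {"translation": [0, 0, 0], "angular": [0, 0, 0], "gripper": 0.2}]'

```text
t: 7.85
tool_pos: [0.4967, -0.3014, 0.064]
tool_rot: [-3.138, 0.137, 0.001]
contact_force: [-0.9, 0.0, -1.0]
opening: 0.0374
grip_force: 35.4
```

Inside the pocket without contact. About 5 mm remains to the floor.

Call:
drive_tool --steps '[{"translation": [0, 0, 0.07], "angular": [0, 0, 0], "gripper": 0.2}, {"translation": [0, 0, 0.04], "angular": [0, 0, 0], "gripper": 0.2}, {"translation": [0, 0, 0], "angular": [0, 0, 0], "gripper": 0.2}]'

```text
t: 8.22
tool_pos: [0.4969, -0.3015, 0.06]
tool_rot: [-3.139, 0.137, 0.0]
contact_force: [-0.3, -0.8, -0.7]
opening: 0.037
grip_force: 35.4
```

Call:
drive_tool --steps '[{"translation": [0, 0, 0.04], "angular": [0, 0, 0], "gripper": 0.2}, {"translation": [0, 0, 0], "angular": [0, 0, 0], "gripper": 0.2}]'

```text
t: 8.48
tool_pos: [0.4971, -0.3017, 0.0587]
tool_rot: [3.138, -0.137, 0.001]
contact_force: [-0.1, 0.6, -0.1]
opening: 0.0372
grip_force: 35.5
```

Call:
drive_tool --steps '[{"translation": [0, 0, 0.04], "angular": [0, 0, 0], "gripper": 0.2}, {"translation": [0, 0, 0], "angular": [0, 0, 0], "gripper": 0.2}]'

```text
t: 8.72
tool_pos: [0.4974, -0.3018, 0.0587]
tool_rot: [3.138, -0.137, 0.001]
contact_force: [-2.5, 3.4, 7.0]
opening: 0.0376
grip_force: 36.3
```

The bottle is on the floor of the pocket (7 N upward, no further descent). I release it and go straight up.

Call:
drive_tool --steps '[{"translation": [0, 0, 0], "angular": [0, 0, 0], "gripper": 0.5}, {"translation": [0, 0, 0], "angular": [0, 0, 0], "gripper": 0.6}, {"translation": [0, 0, 0], "angular": [0, 0, 0], "gripper": 0.8}, {"translation": [0, 0, 0], "angular": [0, 0, 0], "gripper": 0.8}, {"translation": [0, 0, -0.4], "angular": [0, 0, 0], "gripper": 0.8}, {"translation": [0, 0, -0.8], "angular": [0, 0, 0], "gripper": 0.8}, {"translation": [0, 0, -1], "angular": [0, 0, 0], "gripper": 0.8}, {"translation": [0, 0, -1], "angular": [0, 0, 0], "gripper": 0.8}]'

```text
t: 9.72
tool_pos: [0.497, -0.3017, 0.1874]
tool_rot: [3.138, -0.137, 0.002]
contact_force: [0.2, -0.7, -0.4]
opening: 0.0681
grip_force: 0.0
```

Run:
```python
from h import *
plan((.4875,.1865,.19),5.75)
plan((.4875,.1865,.19),5.75-180)
im=ctrl.get_image('side');C=cloud(im);h=cv2.cvtColor(im['color'],cv2.COLOR_RGB2HSV)
m=cv2.inRange(h,(100,90,60),(120,255,255))>0
k=m&(C[...,2]>.09)&(C[...,2]<.13)&(abs(C[...,1]+.3)<.05);print(k.sum(),C[k].mean(0) if k.sum() else '')
cv2.imwrite('pics/s3.png',cv2.resize(im['color'][200:350,180:330,::-1],(600,600),interpolation=cv2.INTER_CUBIC))
```

```text
t 9.725 pos [ 0.497  -0.3017  0.1874] turn units [ 1.00e-02 -0.00e+00 -1.26e+01] | before [ -1.3  -12.14  -0.07] | after [12.17  0.99 -0.06] F [ 0.2 -0.7 -0.4] open 0.0681 grip 0.0
t 9.725 pos [ 0.497  -0.3017  0.1874] turn units [-0.   -0.01  9.9 ] | before [ -1.3  -12.14  -0.07] | after [-12.17  -0.99  -0.06] F [ 0.2 -0.7 -0.4] open 0.0681 grip 0.0
158 [ 0.49655375 -0.3044588   0.11000372]
```

View pics/s3.png

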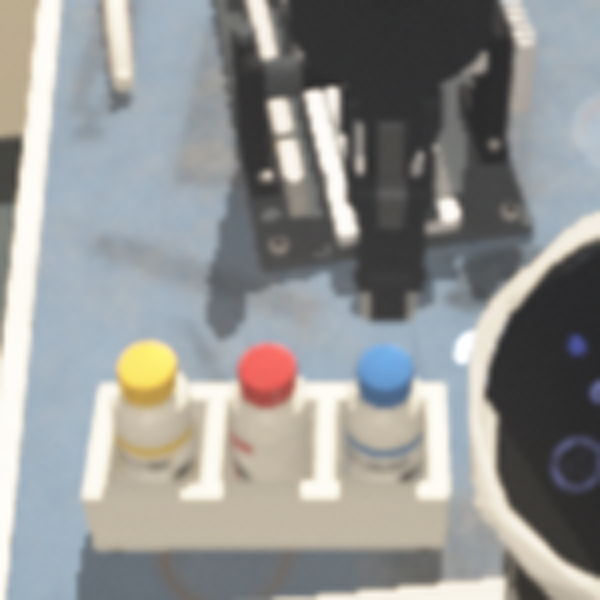

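The blue-capped bottle now stands upright in the third pocket (385,420 in the crop), top at 0.110, and the other two are unmoved. Next I turn the tool (the -12.6 units sense, which keeps the last joint in range) and go to the knob.

Call:
drive_tool --steps '[{"translation": [0, 0, 0], "angular": [0, 0, -0.9], "gripper": 0.8}, {"translation": [0, 0, 0], "angular": [0, 0, -0.9], "gripper": 0.8}, {"translation": [0, 0, 0], "angular": [0, 0, -0.9], "gripper": 0.8}, {"translation": [0, 0, 0], "angular": [0, 0, -0.9], "gripper": 0.8}, {"translation": [0, 0, 0], "angular": [0, 0, -0.9], "gripper": 0.8}, {"translation": [0, 0, 0], "angular": [0, 0, -0.9], "gripper": 0.8}, {"translation": [0, 0, 0], "angular": [0, 0, -0.9], "gripper": 0.8}, {"translation": [0, 0, 0], "angular": [0, 0, -0.9], "gripper": 0.8}]'

```text
t: 10.78
tool_pos: [0.4972, -0.3017, 0.1861]
tool_rot: [2.812, 1.397, 0.001]
contact_force: [-0.5, -0.3, 0.9]
opening: 0.0686
grip_force: 0.0
```

Call:
drive_tool --steps '[{"translation": [0, 0, 0], "angular": [0, 0, -0.9], "gripper": 0.8}, {"translation": [0, 0, 0], "angular": [0, 0, -0.9], "gripper": 0.8}, {"translation": [0, 0, 0], "angular": [0, 0, -0.9], "gripper": 0.8}, {"translation": [0, 0, 0], "angular": [0, 0, -0.9], "gripper": 0.8}, {"translation": [0, 0, 0], "angular": [0, 0, -0.9], "gripper": 0.8}, {"translation": [0, 0, 0], "angular": [0, 0, -0.9], "gripper": 0.8}]'

```text
t: 11.52
tool_pos: [0.4972, -0.3018, 0.1861]
tool_rot: [2.101, 2.334, 0.0]
contact_force: [-0.3, 0.0, -0.1]
opening: 0.0682
grip_force: 0.0
```

Call:
drive_tool --steps '[{"translation": [0.8, 0.07, 0], "angular": [0, 0, 0], "gripper": 0.8}, {"translation": [0.9, 0.07, 0], "angular": [0, 0, 0], "gripper": 0.8}, {"translation": [0.9, 0.07, 0], "angular": [0, 0, 0], "gripper": 0.8}, {"translation": [0.9, 0.07, 0], "angular": [0, 0, 0], "gripper": 0.8}, {"translation": [0.9, 0.07, 0], "angular": [0, 0, 0], "gripper": 0.8}, {"translation": [0.9, 0.07, 0], "angular": [0, 0, 0], "gripper": 0.8}, {"translation": [0.9, 0.07, 0], "angular": [0, 0, 0], "gripper": 0.8}, {"translation": [0.9, 0.07, 0], "angular": [0, 0, 0], "gripper": 0.8}]'

```text
t: 12.52
tool_pos: [0.4907, -0.0156, 0.1861]
tool_rot: [2.105, 2.33, 0.002]
contact_force: [0.5, 0.4, -0.9]
opening: 0.0682
grip_force: 0.0
```

```bash
python3 -c "
from h import *
plan((.4875,.1865,.19),5.75)"
```

```text
t 12.525 pos [ 0.4907 -0.0156  0.1861] turn units [0.01 0.   0.  ] | before [ 5.04  0.43 -0.1 ] | after [ 5.04  0.43 -0.1 ] F [ 0.5  0.4 -0.9] open 0.0682 grip 0.0
```

Call:
drive_tool --steps '[{"translation": [0.9, 0.07, 0], "angular": [0, 0, 0], "gripper": 0.8}, {"translation": [0.9, 0.07, 0], "angular": [0, 0, 0], "gripper": 0.8}, {"translation": [0.9, 0.07, 0], "angular": [0, 0, 0], "gripper": 0.8}, {"translation": [0.9, 0.07, 0], "angular": [0, 0, 0], "gripper": 0.8}, {"translation": [0.84, 0.07, 0], "angular": [0, 0, 0], "gripper": 0.8}, {"translation": [0.6, 0.07, 0], "angular": [0, 0, 0], "gripper": 0.8}, {"translation": [0, 0, 0], "angular": [0, 0, 0], "gripper": 0.8}]'

```text
t: 13.4
tool_pos: [0.4871, 0.1867, 0.1859]
tool_rot: [2.103, 2.333, 0.002]
contact_force: [0.1, -1.8, -0.8]
opening: 0.0685
grip_force: 0.0
```

Run:
```python
from h import *
plan((.4875,.1865,.054),5.75)
im=ctrl.get_image('wrist');C=cloud(im);d=im['depth']>0
k=d&(C[...,2]>.082)&(C[...,2]<.097)&(abs(C[...,0]-.4875)<.025)&(abs(C[...,1]-.1865)<.025)
print(k.sum(),C[k].min(0),C[k].max(0),np.median(C[k],0))
h=cv2.cvtColor(im['color'],cv2.COLOR_RGB2HSV)
k=d&(cv2.inRange(h,(0,130,80),(8,255,255))>0)&(C[...,2]>.098)
print('tube',k.sum(),C[k].min(0),C[k].max(0)) if k.sum() else print('no tube')
```

```text
t 13.4 pos [0.4871 0.1867 0.1859] turn units [ 0.01 -0.    0.02] | before [-0.01  0.01  3.3 ] | after [-0.01  0.01  3.3 ] F [ 0.1 -1.8 -0.8] open 0.0685 grip 0.0
534 [0.47783956 0.17934794 0.08204912] [0.49818464 0.1984585  0.09350019] [0.48768532 0.19001438 0.09129374]
tube 759 [0.48233209 0.11294996 0.09807139] [0.50680964 0.13659623 0.10854859]
```

The wrist view puts the knob at (0.488,0.188) with its top at 0.092, which agrees with the top view. I descend and grip.

Call:
drive_tool --steps '[{"translation": [0.02, 0.02, 0.6], "angular": [0, 0, 0], "gripper": 0.8}, {"translation": [0, 0, 0.8], "angular": [0, 0, 0], "gripper": 0.8}, {"translation": [0, 0, 0.8], "angular": [0, 0, 0], "gripper": 0.8}, {"translation": [0, 0, 0.6], "angular": [0, 0, 0], "gripper": 0.8}, {"translation": [0, 0, 0.45], "angular": [0, 0, 0], "gripper": 0.8}, {"translation": [0, 0, 0], "angular": [0, 0, 0], "gripper": 0.3}, {"translation": [0, 0, 0], "angular": [0, 0, 0], "gripper": 0}, {"translation": [0, 0, 0], "angular": [0, 0, 0], "gripper": 0}]' --force 100

```text
t: 14.45
tool_pos: [0.4884, 0.1865, 0.0567]
tool_rot: [2.106, 2.33, 0.001]
contact_force: [-0.7, 0.7, 1.8]
opening: 0.0178
grip_force: 97.5
```

Call:
drive_tool --steps '[{"translation": [0, 0, 0], "angular": [0, 0, 0], "gripper": 0}, {"translation": [0, 0, 0], "angular": [0, 0, 0], "gripper": 0}, {"translation": [0, 0, 0], "angular": [0, 0, 0], "gripper": 0}, {"translation": [0, 0, 0], "angular": [0, 0, 0], "gripper": 0}]'

```text
t: 14.95
tool_pos: [0.4884, 0.1865, 0.0567]
tool_rot: [2.106, 2.33, 0.001]
contact_force: [-3.3, -1.7, 6.7]
opening: 0.0175
grip_force: 97.4
```

```bash
python3 -c "
from h import *
plan((.4875+.1003*.185,.1872-.995*.185,.055),5.75)"
```

```text
t 14.95 pos [0.4884 0.1865 0.0567] turn units [0.01 0.   0.01] | before [-4.61 -0.02  0.04] | after [-4.61 -0.02  0.04] F [-3.3 -1.7  6.7] open 0.0175 grip 97.4
```

Call:
drive_tool --steps '[{"translation": [-0.2, 0, 0], "angular": [0, 0, 0], "gripper": 0}, {"translation": [-0.4, 0, 0], "angular": [0, 0, 0], "gripper": 0}, {"translation": [-0.5, 0, 0], "angular": [0, 0, 0], "gripper": 0}, {"translation": [-0.5, 0, 0], "angular": [0, 0, 0], "gripper": 0}, {"translation": [-0.5, 0, 0], "angular": [0, 0, 0], "gripper": 0}, {"translation": [-0.5, 0, 0], "angular": [0, 0, 0], "gripper": 0}, {"translation": [-0.4, 0, 0], "angular": [0, 0, 0], "gripper": 0}, {"translation": [0, 0, 0], "angular": [0, 0, 0], "gripper": 0}]'

```text
t: 15.95
tool_pos: [0.5005, 0.0679, 0.0567]
tool_rot: [-2.107, -2.329, -0.005]
contact_force: [-3.3, 7.0, 6.1]
opening: 0.018
grip_force: 97.7
```

Run:
```python
from h import *
o=ctrl.get_obs();d=np.array([.1003,-.995])
print('travel tcp',(o['tool_pos'][:2]-[.4884,.1865])@d)
plan((.4884+.1003*.185,.1865-.995*.185,.0567),5.75)
T=ctrl.get_image('top');C=cloud(T);h=cv2.cvtColor(T['color'],cv2.COLOR_RGB2HSV)
k=(C[...,2]>.1)&(C[...,2]<.112)&(cv2.inRange(h,(0,120,60),(8,255,255))>0)&(C[...,1]>-.2)
print(k.sum(),((C[k][:,:2]-[.49967,.05313])@d).min() if k.sum() else '',((C[k][:,:2]-[.49967,.05313])@d).max() if k.sum() else '')
```

```text
travel tcp 0.11918123731195389
t 15.95 pos [0.5005 0.0679 0.0567] turn units [ 0.01 -0.02 -0.  ] | before [-1.65 -0.   -0.01] | after [-1.65 -0.   -0.  ] F [-3.3  7.   6.1] open 0.018 grip 97.7
79 0.039903101503025944 0.058610453193042096
```

The carriage follows with no slip (tube at s=0.050, spring force about 8 N). I go on to 4 mm or so before the notch, then in fine steps.

Call:
drive_tool --steps '[{"translation": [-0.3, 0, 0], "angular": [0, 0, 0], "gripper": 0}, {"translation": [-0.4, 0, 0], "angular": [0, 0, 0], "gripper": 0}, {"translation": [-0.4, 0, 0], "angular": [0, 0, 0], "gripper": 0}, {"translation": [-0.2, 0, 0], "angular": [0, 0, 0], "gripper": 0}, {"translation": [-0.1, 0, 0], "angular": [0, 0, 0], "gripper": 0}, {"translation": [0, 0, 0], "angular": [0, 0, 0], "gripper": 0}]'

```text
t: 16.75
tool_pos: [0.5061, 0.0128, 0.0567]
tool_rot: [-2.106, -2.33, -0.005]
contact_force: [-3.0, 6.6, 7.1]
opening: 0.0177
grip_force: 97.8
```

Call:
drive_tool --steps '[{"translation": [-0.05, 0, 0], "angular": [0, 0, 0], "gripper": 0}, {"translation": [0, 0, 0], "angular": [0, 0, 0], "gripper": 0}]'

```text
t: 17.0
tool_pos: [0.5063, 0.0111, 0.0567]
tool_rot: [-2.105, -2.329, -0.006]
contact_force: [-4.0, 8.2, 6.1]
opening: 0.0177
grip_force: 97.8
```

Call:
drive_tool --steps '[{"translation": [-0.04, 0, 0], "angular": [0, 0, 0], "gripper": 0}, {"translation": [0, 0, 0], "angular": [0, 0, 0], "gripper": 0}]'

```text
t: 17.25
tool_pos: [0.5064, 0.0096, 0.0567]
tool_rot: [-2.105, -2.33, -0.006]
contact_force: [-3.3, 7.6, 7.7]
opening: 0.0177
grip_force: 97.8
```

Call:
drive_tool --steps '[{"translation": [-0.04, 0, 0], "angular": [0, 0, 0], "gripper": 0}, {"translation": [0, 0, 0], "angular": [0, 0, 0], "gripper": 0}]'

```text
t: 17.5
tool_pos: [0.5065, 0.008, 0.0567]
tool_rot: [-2.105, -2.329, -0.006]
contact_force: [-3.7, 7.6, 7.6]
opening: 0.0179
grip_force: 97.8
```

Call:
drive_tool --steps '[{"translation": [-0.03, 0, 0], "angular": [0, 0, 0], "gripper": 0}, {"translation": [0, 0, 0], "angular": [0, 0, 0], "gripper": 0}]'

```text
t: 17.75
tool_pos: [0.5067, 0.0069, 0.0567]
tool_rot: [-2.105, -2.329, -0.006]
contact_force: [-3.2, 7.1, 7.4]
opening: 0.0182
grip_force: 97.8
```

Call:
drive_tool --steps '[{"translation": [-0.025, 0, 0], "angular": [0, 0, 0], "gripper": 0}, {"translation": [0, 0, 0], "angular": [0, 0, 0], "gripper": 0}]'

```text
t: 18.0
tool_pos: [0.5068, 0.0058, 0.0567]
tool_rot: [-2.105, -2.33, -0.006]
contact_force: [-4.4, 7.8, 7.1]
opening: 0.018
grip_force: 97.8
```

Call:
drive_tool --steps '[{"translation": [-0.025, 0, 0], "angular": [0, 0, 0], "gripper": 0}, {"translation": [0, 0, 0], "angular": [0, 0, 0], "gripper": 0}]'

```text
t: 18.25
tool_pos: [0.5069, 0.0046, 0.0567]
tool_rot: [-2.105, -2.33, -0.005]
contact_force: [-3.5, 7.3, 6.5]
opening: 0.0178
grip_force: 97.8
```

Call:
drive_tool --steps '[{"translation": [-0.025, 0, 0], "angular": [0, 0, 0], "gripper": 0}, {"translation": [0, 0, 0], "angular": [0, 0, 0], "gripper": 0}]'

```text
t: 18.5
tool_pos: [0.507, 0.0034, 0.0567]
tool_rot: [-2.106, -2.33, -0.005]
contact_force: [-3.7, 5.5, 6.4]
opening: 0.0176
grip_force: 97.8
```

Call:
drive_tool --steps '[{"translation": [-0.025, 0, 0], "angular": [0, 0, 0], "gripper": 0}, {"translation": [0, 0, 0], "angular": [0, 0, 0], "gripper": 0}]'

```text
t: 18.75
tool_pos: [0.5072, 0.002, 0.0567]
tool_rot: [-2.106, -2.331, -0.004]
contact_force: [-2.5, 3.6, 6.4]
opening: 0.0176
grip_force: 97.9
```

The force is dropping: the ball is entering the notch. I continue until the force passes back through its baseline of about 7.5 N, which marks the middle.

Call:
drive_tool --steps '[{"translation": [-0.025, 0, 0], "angular": [0, 0, 0], "gripper": 0}, {"translation": [0, 0, 0], "angular": [0, 0, 0], "gripper": 0}]'

```text
t: 19.0
tool_pos: [0.5073, 0.0011, 0.0567]
tool_rot: [-2.106, -2.33, -0.004]
contact_force: [-3.3, 4.7, 7.0]
opening: 0.0179
grip_force: 97.9
```

Call:
drive_tool --steps '[{"translation": [-0.02, 0, 0], "angular": [0, 0, 0], "gripper": 0}, {"translation": [0, 0, 0], "angular": [0, 0, 0], "gripper": 0}]'

```text
t: 19.25
tool_pos: [0.5073, 0.0008, 0.0567]
tool_rot: [-2.105, -2.33, -0.005]
contact_force: [-3.3, 7.3, 7.6]
opening: 0.0178
grip_force: 97.9
```

Call:
drive_tool --steps '[{"translation": [-0.012, 0, 0], "angular": [0, 0, 0], "gripper": 0}, {"translation": [0, 0, 0], "angular": [0, 0, 0], "gripper": 0}]'

```text
t: 19.5
tool_pos: [0.5073, 0.0007, 0.0567]
tool_rot: [-2.105, -2.329, -0.006]
contact_force: [-3.8, 8.5, 7.3]
opening: 0.0175
grip_force: 97.9
```

Run:
```python
from h import *
d=np.array([.1003,-.995])
o=ctrl.get_obs();print('travel',(o['tool_pos'][:2]-[.4884,.1865])@d,abs(o['dq']).max(),o['contact_force'])
T=ctrl.get_image('top');C=cloud(T);h=cv2.cvtColor(T['color'],cv2.COLOR_RGB2HSV)
k=(C[...,2]>.1)&(C[...,2]<.112)&(cv2.inRange(h,(0,120,60),(8,255,255))>0)&(C[...,1]>-.2)
s=(C[k][:,:2]-[.49967,.05313])@d;print(k.sum(),s.min() if k.sum() else '',s.max() if k.sum() else '')
cv2.imwrite('pics/t9.png',cv2.resize(T['color'][160:290,150:420,::-1],(800,385),interpolation=cv2.INTER_CUBIC))
```

```text
travel 0.18672475478743789 0.0027603778932363083 [-3.75462634  8.46154264  7.34690351]
13 0.1217789828821701 0.127537952846849
```

View pics/t9.png

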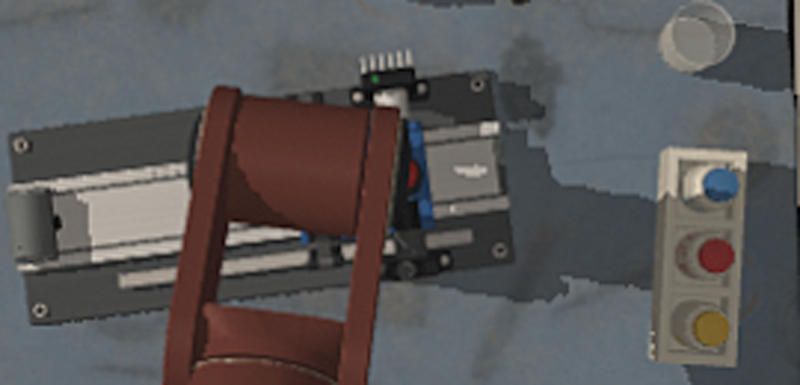

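The picture shows the tube cap (413,175) level with the towers, tube centre at s≈0.116 against the head's 0.1155. The force dipped and came back to its baseline, so the ball is in the notch and the arm is at rest. All three bottles stand in the rack and the beaker is untouched.

```bash
python3 -c "
from h import *
print(ctrl.finish_job())"
```

```text
the job is handed in; nothing more can be done
None
```

I handed the job in at about 19.5 s: the blue-capped bottle stands in the rack's empty pocket, and the carriage's ball is in the notch at about 0.187 m travel, with the gripper still holding the knob at rest (no verdict came back).

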